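# Make up two ink test kits

## Task

Make up two kits from the pots, vials and bottle standing between the two trays: in the blue tray, the orange-lidded ink pot in the large pocket and the white-capped vial in either small pocket; in the yellow tray, the teal-lidded ink pot in the large pocket, and the red-capped vial and the brown dropper bottle in the two small pockets, one in each. Stand everything upright on its pocket's floor, set down rather than dropped, and knock nothing over. Leave the black-lidded pot and the black-capped vial where they stand.

Things in the scene. Friction and masses are not known exactly. Their poses are not given: they have to be found in the camera images.
- tray_blue: blue kit tray, fixed, 150 (x) by 120 (y) mm, open on top; floor 3 mm thick, walls 4 mm, their top 14 mm above the bench. Origin: centre of underside. In its frame the large pocket (84 x 112 mm inside) is centred at x +29, y 0 mm; the two small pockets (54 x 54 mm inside) at x -44, y +29 and x -44, y -29 mm, on the side nearer the robot. Turned up to 0.5 rad.
- tray_yellow: yellow kit tray, fixed, 150 (x) by 120 (y) mm, open on top; floor 3 mm thick, walls 4 mm, their top 14 mm above the bench. Origin: centre of underside. In its frame the large pocket (84 x 112 mm inside) is centred at x +29, y 0 mm; the two small pockets (54 x 54 mm inside) at x -44, y +29 and x -44, y -29 mm, on the side nearer the robot. Turned up to 0.5 rad.
- pot_orange: screw-lid plastic ink pot, orange lid, white body with orange patches: body 54 mm across, lid 56 mm across over the top 13 mm, 51 mm high. Loose, about 0.11 kg. Origin at the centre of its underside, z up along its axis; its yaw does not matter.
- pot_teal: screw-lid plastic ink pot, teal (blue-green) lid, white body with teal patches: body 54 mm across, lid 56 mm across over the top 13 mm, 51 mm high. Loose, about 0.11 kg. Origin at the centre of its underside, z up along its axis; its yaw does not matter.
- pot_black: screw-lid plastic ink pot, black lid, white body with black patches: body 54 mm across, lid 56 mm across over the top 13 mm, 63 mm high. Loose, about 0.11 kg. Origin at the centre of its underside, z up along its axis; its yaw does not matter. Belongs to no kit: leave it where it stands.
- vial_white_cap: screw-cap glass vial with a white cap and blue contents: body 25 mm across, cap 26 mm across over the top 15 mm, 60 mm high. Loose, about 0.03 kg. Origin at the centre of its underside, z up along its axis; its yaw does not matter.
- vial_red_cap: screw-cap glass vial with a red cap and green contents: body 25 mm across, cap 26 mm across over the top 15 mm, 60 mm high. Loose, about 0.03 kg. Origin at the centre of its underside, z up along its axis; its yaw does not matter.
- vial_black_cap: screw-cap glass vial with a black cap and yellow contents: body 25 mm across, cap 26 mm across over the top 15 mm, 60 mm high. Loose, about 0.03 kg. Origin at the centre of its underside, z up along its axis; its yaw does not matter. Belongs to no kit: leave it where it stands.
- dropper: brown reagent bottle with a pale label and a narrow black cap: body 35 mm across, straight up to about 48 mm, then a sloping shoulder, cap 21 mm across over the top 16 mm, 76 mm high in all. Loose, about 0.06 kg. Origin at the centre of its underside, z up along its axis; its yaw does not matter.

How it is judged (in metres and radians):
At the end, for the whole second after the job is handed in: Each kit thing stands at rest in the pocket the goal names: within its walls, underside under 4.5 mm above the pocket floor, within 0.12 rad of upright. The black-lidded pot and the black-capped vial stand upright, each within 30 mm of where it was (x of pot_orange in the frame of tray_blue between 0.011 and 0.047 m and y of pot_orange in the frame of tray_blue between -0.032 and 0.032 m and z of pot_orange in the frame of tray_blue below 0.0075 m and ((x of vial_white_cap in the frame of tray_blue between -0.062 and -0.026 m and y of vial_white_cap in the frame of tray_blue between 0.011 and 0.047 m and z of vial_white_cap in the frame of tray_blue below 0.0075 m) or (x of vial_white_cap in the frame of tray_blue between -0.062 and -0.026 m and y of vial_white_cap in the frame of tray_blue between -0.047 and -0.011 m and z of vial_white_cap in the frame of tray_blue below 0.0075 m)) and x of pot_teal in the frame of tray_yellow between 0.011 and 0.047 m and y of pot_teal in the frame of tray_yellow between -0.032 and 0.032 m and z of pot_teal in the frame of tray_yellow below 0.0075 m and (((x of vial_red_cap in the frame of tray_yellow between -0.062 and -0.026 m and y of vial_red_cap in the frame of tray_yellow between 0.011 and 0.047 m and z of vial_red_cap in the frame of tray_yellow below 0.0075 m) and (x of dropper in the frame of tray_yellow between -0.062 and -0.026 m and y of dropper in the frame of tray_yellow between -0.047 and -0.011 m and z of dropper in the frame of tray_yellow below 0.0075 m)) or ((x of vial_red_cap in the frame of tray_yellow between -0.062 and -0.026 m and y of vial_red_cap in the frame of tray_yellow between -0.047 and -0.011 m and z of vial_red_cap in the frame of tray_yellow below 0.0075 m) and (x of dropper in the frame of tray_yellow between -0.062 and -0.026 m and y of dropper in the frame of tray_yellow between 0.011 and 0.047 m and z of dropper in the frame of tray_yellow below 0.0075 m))) and angle between each of pot_orange, pot_teal, pot_black, vial_white_cap, vial_red_cap, vial_black_cap, dropper's own z axis and vertical below 0.12 rad and linear speed of each of pot_orange, pot_teal, pot_black, vial_white_cap, vial_red_cap, vial_black_cap, dropper below 0.02 m/s and distance of each of pot_black, vial_black_cap from where it was at the start of the episode below 0.03 m); the robot touches nothing.
It fails at once if a pot, vial or bottle is tipped over (more than 0.7 rad) (angle between any of pot_orange, pot_teal, pot_black, vial_white_cap, vial_red_cap, vial_black_cap, dropper's own z axis and vertical above 0.7 rad).
It fails at once if the black-lidded pot or the black-capped vial is moved more than 30 mm (distance of any of pot_black, vial_black_cap from where it was at the start of the episode above 0.03 m).
It fails at once if a kit thing is dropped (falls free at more than 0.7 m/s, as from 25 mm) ((linear speed of pot_orange above 0.7 m/s and contact force between pot_orange and the fingers below 0.05 N) or (linear speed of pot_teal above 0.7 m/s and contact force between pot_teal and the fingers below 0.05 N) or (linear speed of vial_white_cap above 0.7 m/s and contact force between vial_white_cap and the fingers below 0.05 N) or (linear speed of vial_red_cap above 0.7 m/s and contact force between vial_red_cap and the fingers below 0.05 N) or (linear speed of dropper above 0.7 m/s and contact force between dropper and the fingers below 0.05 N)).
It also fails if it takes over 128 s, if anything falls off the work surface, if the arm or the gripper's body presses on something with over 40 N, if the wrist force passes 120 N, or if a joint passes its speed limit or range.

## Robot

A 6-joint arm with a two-finger parallel gripper is mounted at the origin on a cart in front of the work surface, level with it; the furniture and walls round the work are solid. World frame = base frame: x ahead of the robot, y to its left, z up, the work surface at z = 0. Lengths are in mm, angles in degrees, forces in N, time in s.
With the tool pointing down it reaches from about 300 to 850 mm from the base axis. Payload 4.2 kg.
Tool frame: the origin (TCP) lies midway between the tips of the shut fingers; the grasp point (between the pads) lies 19 mm behind it (env.grip_point_offset is the distance from the TCP to the grasp point, in mm); z points along the fingers, x is the direction in which the jaws open and shut, and the axes are right-handed (so a half turn about z gives the same grasp; the last joint's range is limited). The gripper opens to 91 mm and grips with 3 to 60 N. Pads are 32 mm wide; open, the fingers measure 118 mm over their backs; the gripper's body (76 mm by 178 mm) begins 60 mm behind the grasp point.
Start: joints at [66.291, 18.312, 89.639, -0, 72.044, -1.146], TCP at [220.631, 531.004, 213.976] pointing down, gripper open.
Joint ranges: [-177.97, 177.97], [-48.28, 115.42], [12.27, 149.76], [-77.06, 257.06], [2.81, 150.46], [-146.56, 146.56]. Speed limits (degrees/s): [147.25, 147.25, 180, 180, 180, 180].

## Interface

Orientations are given as [roll, pitch, yaw] about the fixed x, y, z axes, in that order (R = Rz(yaw) Ry(pitch) Rx(roll)).
In Python, from workcell import env gives the robot as it stands.
- The arm moves only by the shell command python3 -m pendant 'ROWS' [FORCE]. ROWS is JSON, a list of rows, each an object with "xyz": the shift along the tool's x, y, z in m, a list of three; "roll": the turn about the tool's z in degrees; "jaw": the closure, from 0 (fully open) to 1 (shut). A call has exactly 8 rows; each row is the pose to reach, as a shift and turn from the pose commanded when the call began, along the tool's axes at that moment; what a row does not reach only later rows make up. A row lasts 1/8 s, in which the tool goes at most 62.5 mm and 10.7 degrees, less where a joint would pass 70% of its speed; a pose out of reach is approached as far as the arm can. A call with a gripper value outside its range is refused whole. The fingers move at their own pace and stop on an object; FORCE is the grip in N (left out, the last holds). Time passes only in rows, so rows that repeat a pose let the fingers close, or fill a call up. It gives the time, the measured TCP pose, the force and the opening at its end, in the units of the state.
- env.state(): the state, without advancing time (a new reading comes with each control period).
- env.grab_frame(name): name is "scene" or "top"; returns (picture, depth): 400x640x3 uint8, blue, green, red; 400x640 float32, mm along the optical axis (not along the pixel's ray), 0 where there is no reading.
- env.camera_params(name): a dict with "camera_matrix" (3x3 intrinsics, pixels), "D" ([k1, k2, p1, p2, k3] as OpenCV has them; the pictures are not rectified), "cam_to_world" (4x4, takes a point from camera to world coordinates). Camera axes: x right, y up, looking along -z (the intrinsics and any distortion apply to the point x, -y, -z); pixel columns grow to the right and rows downward; lengths in mm; the calibration is good to about 2 mm. A picture is of the moment at which its call begins. camera_params takes no time and is no camera call.
- env.job_done(): hands the job in, once; it reports no verdict.
The state is a dict: "time_s": time; "qpos": joint angles; "qvel": joint speeds; "effort": joint torques, N m; "ee_pos": TCP position; "ee_rot": TCP orientation; "force": force on the tool from outside, world axes, zero at the start; "torque": the same for the moment, N m; "gripper_width": finger opening in mm.
Only numpy, scipy, OpenCV 4.12 (cv2) and the standard library are available. Lean on these libraries where they do the work, as an engineer would, in place of code of your own. Each camera call takes 0.05 s, during which the arm holds its last target. There are 200 camera calls.

## Working session

There is one attempt and no reset: what is moved stays moved. The work goes in short steps, Python scripts to look and compute and a shell command to move; the robot and the scene stay as the last step left them, time stands still between calls to the robot, and variables do not carry over. Pictures are saved under pics/ and viewed, about 12 in all and at most 16, crops included, and the job is handed in when it is done.

```bash
ls; mkdir -p pics; python3 - <<'E'
from workcell import env
import cv2,numpy as np
print(env.state())
for n in("top","scene"):
    im,d=env.grab_frame(n); cv2.imwrite(f"pics/{n}0.png",im); np.save(f"{n}0.npy",d)
    p=env.camera_params(n); print(n,p)
E
```

```text
pics
{'time_s': 0.0, 'qpos': array([ 6.62909009e+01,  1.83523649e+01,  8.97077703e+01, -9.27361024e-05,
        7.20427282e+01, -1.14566455e+00]), 'qvel': array([ 0.11869403, -0.04635785,  0.08518919, -0.15190849,  0.09125014,
        0.0556799 ]), 'effort': array([-1.06689797e-03, -4.12469172e+01, -2.31967092e+01,  7.25403079e-02,
        4.59015893e-02, -1.46850643e-04]), 'ee_pos': array([220.4230735 , 530.52023792, 213.10377638]), 'ee_rot': array([-1.79998031e+02,  1.02844648e-01,  6.74365959e+01]), 'force': array([-0.04974303,  0.71653061,  0.04684864]), 'torque': array([ 0.04390589, -0.01472676, -0.01547072]), 'gripper_width': 91.05123589560054}
top {'camera_matrix': array([[483.73469207,   0.        , 316.18511887],
       [  0.        , 483.73469207, 197.63438575],
       [  0.        ,   0.        ,   1.        ]]), 'D': array([-0.10899535,  0.        ,  0.        ,  0.        ,  0.        ]), 'cam_to_world': array([[-2.26132983e-02,  9.88224987e-01, -1.51327503e-01,
         3.57509432e+02],
       [-9.99726337e-01, -2.14453115e-02,  9.34606845e-03,
         1.07863153e+01],
       [ 5.99075293e-03,  1.51497436e-01,  9.88439496e-01,
         1.27937029e+03],
       [ 0.00000000e+00,  0.00000000e+00,  0.00000000e+00,
         1.00000000e+00]])}
scene {'camera_matrix': array([[417.34857261,   0.        , 324.99183161],
       [  0.        , 417.34857261, 196.08684312],
       [  0.        ,   0.        ,   1.        ]]), 'D': array([-0.0235059,  0.       ,  0.       ,  0.       ,  0.       ]), 'cam_to_world': array([[ 8.83666792e-01,  2.19640516e-01, -4.13389701e-01,
         7.38974952e+01],
       [-4.67619499e-01,  3.73496852e-01, -8.01144248e-01,
        -9.60410567e+02],
       [-2.15639837e-02,  9.01253652e-01,  4.32754953e-01,
         5.36300566e+02],
       [ 0.00000000e+00,  0.00000000e+00,  0.00000000e+00,
         1.00000000e+00]])}
```

View pics/top0.png

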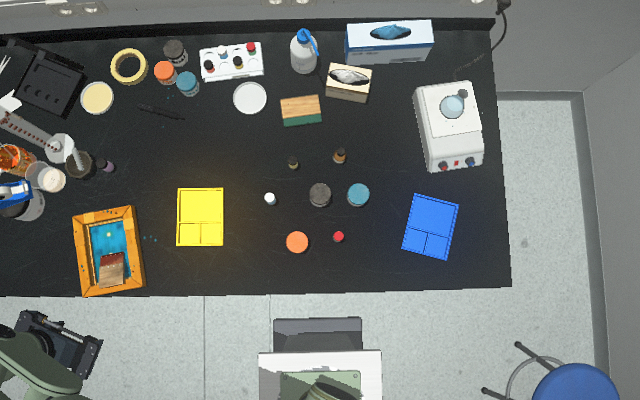

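View pics/scene0.png

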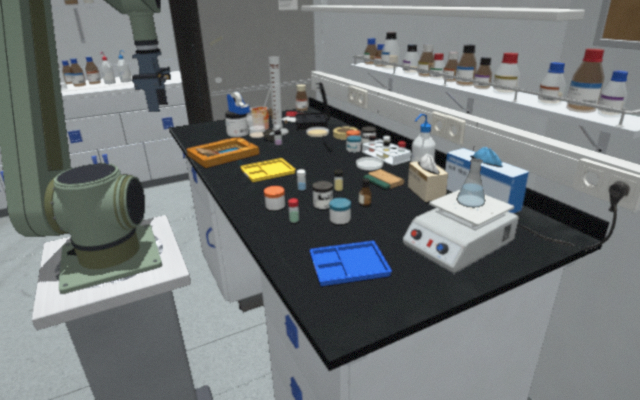

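The top view shows the yellow tray at about (200,217) and the blue at (431,227). Between them are white vial (270,198), black vial (293,163), dropper (339,156), black pot (320,194), teal pot (358,195), orange pot (297,242) and red vial (338,236). The scene view shows everything upright.

```bash
cat > h.py <<'E'
from workcell import env
import cv2,numpy as np
def at_z(n,px,z):
    p=env.camera_params(n);T=p["cam_to_world"]
    u=cv2.undistortPoints(np.array(px,float).reshape(-1,1,2),p["camera_matrix"],p["D"]).reshape(-1,2)
    r=np.c_[u[:,0],-u[:,1],-np.ones(len(u))]@T[:3,:3].T
    return T[:3,3]+r*((np.asarray(z)-T[2,3])/r[:,2])[:,None]
def cloud(n,d):
    p=env.camera_params(n);T=p["cam_to_world"]
    h,w=d.shape;g=np.stack(np.meshgrid(np.arange(w),np.arange(h)),-1).reshape(-1,1,2).astype(float)
    u=cv2.undistortPoints(g,p["camera_matrix"],p["D"]).reshape(-1,2);z=d.reshape(-1)
    return (np.c_[u[:,0]*z,-u[:,1]*z,-z]@T[:3,:3].T+T[:3,3]).reshape(h,w,3)
TOPS={"orange":(51,56),"teal":(51,56),"pblack":(63,56),"white":(60,26),"red":(60,26),"vblack":(60,26),"dropper":(76,21)}
def find(d,name,seed,r=16):
    """lid-top centre from depth: pixels close to the top height near the seed"""
    C=cloud("top",d);H,D=TOPS[name];u,v=seed
    m=np.zeros(d.shape,bool);m[v-r:v+r,u-r:u+r]=1
    m&=(abs(C[...,2]-H)<6)&(d>0)
    vv,uu=np.nonzero(m);w=at_z("top",[[uu.mean(),vv.mean()]],H)[0]
    P=at_z("top",np.c_[uu,vv],H);e=np.ptp(P[:,:2],axis=0)
    return w,e,np.median(C[m][:,2]),m.sum()
E
python3 - <<'E'
from h import *
np.set_printoptions(precision=1,suppress=True)
im=cv2.imread("pics/top0.png");d=np.load("top0.npy")
for n,s in dict(orange=(297,242),teal=(358,195),pblack=(320,194),white=(270,198),red=(338,236),vblack=(293,163),dropper=(339,156)).items(): print(n,*find(d,n,s))
hsv=cv2.cvtColor(im,cv2.COLOR_BGR2HSV);C=cloud("top",d)
for n,lo,hi,(u0,u1,v0,v1) in(("blue",(105,120,60),(125,255,255),(395,470,185,270)),("yellow",(22,120,90),(36,255,255),(165,235,178,258))):
    m=np.zeros(d.shape,np.uint8);m[v0:v1,u0:u1]=cv2.inRange(hsv,lo,hi)[v0:v1,u0:u1]
    vv,uu=np.nonzero(m)
    c,(a,b),ang=cv2.minAreaRect(at_z("top",np.c_[uu,vv],14)[:,:2].astype(np.float32)); print(n,c,a,b,ang, len(vv),"median z",np.median(C[m>0][:,2]))
    box=[]
    cv2.imwrite(f"pics/m_{n}.png",m*255)
E
```

```text
orange [433.7  51.   51. ] [53.6 53.4] 49.72875650000174 364
teal [ 554.3 -110.1   51. ] [55.  54.7] 49.96435958989446 353
pblack [555.1 -11.   63. ] [54.4 51.4] 61.96780915914792 355
white [549.  118.5  60. ] [23.4 23.1] 58.7273627070158 75
red [446.5 -54.5  60. ] [22.9 22.9] 59.65416479250848 76
vblack [645.6  58.6  60. ] [23.9 23.4] 59.14263680435727 72
dropper [662.2 -66.8  76. ] [18.6 20.5] 74.98295302761358 50
blue (468.483154296875, -300.52618408203125) 126.32286834716797 155.5137176513672 73.85525512695312 2753 median z 2.7829973773054917
yellow (508.2578125, 308.5850524902344) 154.8038330078125 125.54878234863281 0.2656382620334625 2757 median z 2.7667602290480318
```

```bash
python3 -m pendant '[{"xyz":[-0.02,0.037,0],"roll":8,"jaw":0.3},{"xyz":[-0.045,0.082,0],"roll":17,"jaw":0.3},{"xyz":[-0.07,0.128,0],"roll":26,"jaw":0.3},{"xyz":[-0.096,0.174,0],"roll":35,"jaw":0.3},{"xyz":[-0.122,0.22,0],"roll":44,"jaw":0.3},{"xyz":[-0.148,0.268,0],"roll":53,"jaw":0.3},{"xyz":[-0.174,0.316,0],"roll":61,"jaw":0.3},{"xyz":[-0.195,0.353,0],"roll":67.44,"jaw":0.3}]' 20
```

```text
time_s: 1.1
ee_pos: [472.7, 213.6, 213.6]
ee_rot: [180.0, 0.0, -0.3]
force: [0.0, -0.1, 0.6]
gripper_width: 63.7
```

```bash
python3 -m pendant '[{"xyz":[0.035,0.045,0],"roll":0,"jaw":0.3},{"xyz":[0.07,0.09,0],"roll":0,"jaw":0.3},{"xyz":[0.0775,0.097,0.02],"roll":0,"jaw":0.3},{"xyz":[0.0775,0.097,0.065],"roll":0,"jaw":0.3},{"xyz":[0.0775,0.097,0.11],"roll":0,"jaw":0.3},{"xyz":[0.0775,0.097,0.15],"roll":0,"jaw":0.3},{"xyz":[0.0775,0.097,0.18],"roll":0,"jaw":0.3},{"xyz":[0.0775,0.097,0.194],"roll":0,"jaw":0.3}]'
python3 - <<'E'
from h import *
im,d=env.grab_frame("scene");cv2.imwrite("pics/s1.png",cv2.resize(im[120:300,180:460],None,fx=2.5,fy=2.5))
E
```

```text
time_s: 2.1
ee_pos: [548.0, 118.2, 18.0]
ee_rot: [180.0, 0.2, -0.0]
force: [0.0, 0.1, 0.0]
gripper_width: 64.0
```

View pics/s1.png

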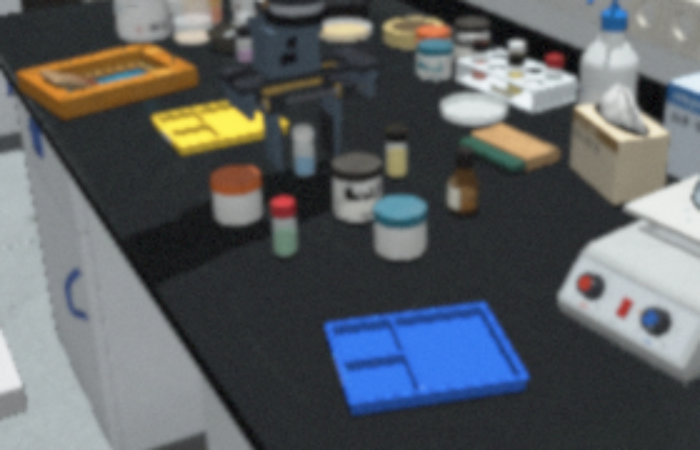

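The vial stands centred between the fingers (at about (303,150) in the crop). Closing and lifting.

```bash
python3 -m pendant '[{"xyz":[0,0,0],"roll":0,"jaw":0.5},{"xyz":[0,0,0],"roll":0,"jaw":0.65},{"xyz":[0,0,0],"roll":0,"jaw":0.85},{"xyz":[0,0,0],"roll":0,"jaw":0.85},{"xyz":[0,0,0],"roll":0,"jaw":0.85},{"xyz":[0,0,0],"roll":0,"jaw":0.85},{"xyz":[0,0,-0.01],"roll":0,"jaw":0.85},{"xyz":[0,0,-0.03],"roll":0,"jaw":0.85}]' 20
```

```text
time_s: 3.15
ee_pos: [548.6, 118.4, 49.8]
ee_rot: [180.0, 0.1, -0.0]
force: [0.2, 0.5, -0.3]
gripper_width: 25.4
```

```bash
python3 -m pendant '[{"xyz":[0,0,-0.035],"roll":0,"jaw":0.85},{"xyz":[0,0,-0.075],"roll":0,"jaw":0.85},{"xyz":[-0.006,0.02,-0.085],"roll":0,"jaw":0.85},{"xyz":[-0.02,0.065,-0.085],"roll":0,"jaw":0.85},{"xyz":[-0.037,0.118,-0.085],"roll":0,"jaw":0.85},{"xyz":[-0.053,0.17,-0.085],"roll":0,"jaw":0.85},{"xyz":[-0.069,0.222,-0.085],"roll":0,"jaw":0.85},{"xyz":[-0.085,0.273,-0.085],"roll":0,"jaw":0.85}]'
python3 -m pendant '[{"xyz":[-0.015,0.047,0],"roll":0,"jaw":0.85},{"xyz":[-0.027,0.085,0],"roll":0,"jaw":0.85},{"xyz":[-0.033,0.105,0],"roll":0,"jaw":0.85},{"xyz":[-0.033,0.105,0.02],"roll":0,"jaw":0.85},{"xyz":[-0.033,0.105,0.05],"roll":0,"jaw":0.85},{"xyz":[-0.033,0.105,0.08],"roll":0,"jaw":0.85},{"xyz":[-0.033,0.105,0.09],"roll":0,"jaw":0.85},{"xyz":[-0.033,0.105,0.09],"roll":0,"jaw":0.85}]'
python3 - <<'E'
from h import *
im,d=env.grab_frame("scene");cv2.imwrite("pics/s2.png",cv2.resize(im[160:330,230:470],None,fx=2.5,fy=2.5))
E
```

```text
time_s: 4.15
ee_pos: [462.0, -156.5, 134.0]
ee_rot: [-180.0, 0.1, -0.0]
force: [0.9, -0.3, 0.6]
gripper_width: 25.1
time_s: 5.15
ee_pos: [430.4, -259.5, 44.4]
ee_rot: [-179.9, 0.1, -0.0]
force: [-0.7, -0.6, -0.4]
gripper_width: 24.7
```

View pics/s2.png

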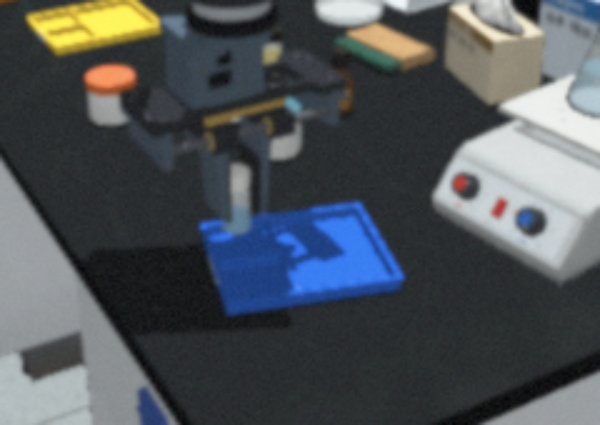

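The vial hangs upright above the far small pocket of the blue tray, its foot at about (237,230) in the crop. Lowering to the floor and releasing.

```bash
python3 -m pendant '[{"xyz":[0,0,0.008],"roll":0,"jaw":0.85},{"xyz":[0,0,0.015],"roll":0,"jaw":0.85},{"xyz":[0,0,0.019],"roll":0,"jaw":0.85},{"xyz":[0,0,0.021],"roll":0,"jaw":0.85},{"xyz":[0,0,0.022],"roll":0,"jaw":0.85},{"xyz":[0,0,0.0225],"roll":0,"jaw":0.85},{"xyz":[0,0,0.0225],"roll":0,"jaw":0.85},{"xyz":[0,0,0.0225],"roll":0,"jaw":0.85}]'
```

```text
time_s: 6.2
ee_pos: [431.3, -259.5, 23.4]
ee_rot: [180.0, -0.0, 0.0]
force: [-1.8, 0.8, 7.3]
gripper_width: 24.9
```

```bash
python3 -m pendant '[{"xyz":[0,0,0],"roll":0,"jaw":0.68},{"xyz":[0,0,0],"roll":0,"jaw":0.6},{"xyz":[0,0,0],"roll":0,"jaw":0.5},{"xyz":[0,0,0],"roll":0,"jaw":0.5},{"xyz":[0,0,-0.01],"roll":0,"jaw":0.5},{"xyz":[0,0,-0.04],"roll":0,"jaw":0.5},{"xyz":[0,0,-0.08],"roll":0,"jaw":0.4},{"xyz":[0,0,-0.1075],"roll":0,"jaw":0.3}]'
python3 - <<'E'
from h import *
im,d=env.grab_frame("scene");cv2.imwrite("pics/s3.png",cv2.resize(im[160:330,230:470],None,fx=2.5,fy=2.5))
E
```

```text
time_s: 7.2
ee_pos: [431.8, -259.8, 132.3]
ee_rot: [179.9, -0.1, -0.0]
force: [-0.4, -0.3, 0.1]
gripper_width: 61.3
```

View pics/s3.png

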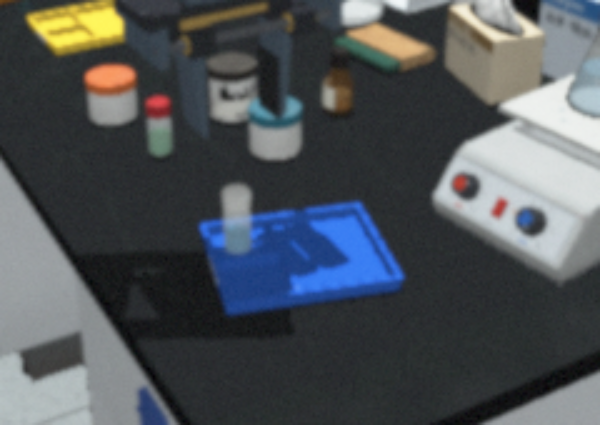

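The white-capped vial stands upright in the blue small pocket at about (237,220). Next the orange pot.

```bash
python3 -m pendant '[{"xyz":[0,-0.03,0],"roll":0,"jaw":0.15},{"xyz":[0,-0.08,0],"roll":0,"jaw":0.15},{"xyz":[0.001,-0.13,0],"roll":0,"jaw":0.15},{"xyz":[0.001,-0.18,0],"roll":0,"jaw":0.15},{"xyz":[0.002,-0.23,0],"roll":0,"jaw":0.15},{"xyz":[0.002,-0.28,0],"roll":0,"jaw":0.15},{"xyz":[0.0025,-0.3105,0],"roll":0,"jaw":0.15},{"xyz":[0.0025,-0.3105,0.015],"roll":0,"jaw":0.15}]'
python3 -m pendant '[{"xyz":[0,0,0.03],"roll":0,"jaw":0.15},{"xyz":[0,0,0.06],"roll":0,"jaw":0.15},{"xyz":[0,0,0.085],"roll":0,"jaw":0.15},{"xyz":[0,0,0.095],"roll":0,"jaw":0.15},{"xyz":[0,0,0.095],"roll":0,"jaw":0.3},{"xyz":[0,0,0.095],"roll":0,"jaw":0.5},{"xyz":[0,0,0.095],"roll":0,"jaw":0.5},{"xyz":[0,0,0.095],"roll":0,"jaw":0.5}]' 30
python3 -m pendant '[{"xyz":[0,0,0],"roll":0,"jaw":0.5},{"xyz":[0,0,-0.01],"roll":0,"jaw":0.5},{"xyz":[0,0,-0.035],"roll":0,"jaw":0.5},{"xyz":[0,0,-0.075],"roll":0,"jaw":0.5},{"xyz":[0,0,-0.11],"roll":0,"jaw":0.5},{"xyz":[0.003,0.02,-0.11],"roll":0,"jaw":0.5},{"xyz":[0.01,0.06,-0.11],"roll":0,"jaw":0.5},{"xyz":[0.018,0.105,-0.11],"roll":0,"jaw":0.5}]'
```

```text
time_s: 8.25
ee_pos: [434.7, 53.0, 115.8]
ee_rot: [-180.0, -0.2, 0.2]
force: [-0.5, 0.2, 0.6]
gripper_width: 77.6
time_s: 9.25
ee_pos: [434.4, 51.1, 20.8]
ee_rot: [-180.0, -0.1, -0.0]
force: [-0.3, -0.3, 4.6]
gripper_width: 53.9
time_s: 10.25
ee_pos: [451.7, -54.7, 130.5]
ee_rot: [-180.0, -0.0, 0.1]
force: [0.1, 0.3, -1.2]
gripper_width: 54.2
```

```bash
python3 -m pendant '[{"xyz":[0.009,0.047,0],"roll":0,"jaw":0.5},{"xyz":[0.018,0.095,0],"roll":0,"jaw":0.5},{"xyz":[0.027,0.143,0],"roll":0,"jaw":0.5},{"xyz":[0.036,0.19,0],"roll":0,"jaw":0.5},{"xyz":[0.044,0.235,0],"roll":0,"jaw":0.5},{"xyz":[0.0485,0.2555,0],"roll":0,"jaw":0.5},{"xyz":[0.0485,0.2555,0.02],"roll":0,"jaw":0.5},{"xyz":[0.0485,0.2555,0.05],"roll":0,"jaw":0.5}]'
python3 -m pendant '[{"xyz":[0,0,0.025],"roll":0,"jaw":0.5},{"xyz":[0,0,0.042],"roll":0,"jaw":0.5},{"xyz":[0,0,0.05],"roll":0,"jaw":0.5},{"xyz":[0,0,0.054],"roll":0,"jaw":0.5},{"xyz":[0,0,0.056],"roll":0,"jaw":0.5},{"xyz":[0,0,0.057],"roll":0,"jaw":0.5},{"xyz":[0,0,0.057],"roll":0,"jaw":0.5},{"xyz":[0,0,0.057],"roll":0,"jaw":0.5}]'
```

```text
time_s: 11.25
ee_pos: [500.7, -309.4, 80.2]
ee_rot: [180.0, -0.1, -0.0]
force: [-0.4, 0.5, -2.0]
gripper_width: 54.0
time_s: 12.25
ee_pos: [500.7, -309.8, 23.8]
ee_rot: [180.0, -0.1, -0.0]
force: [-1.5, -0.6, 5.4]
gripper_width: 54.1
```

```bash
python3 -m pendant '[{"xyz":[0,0,0],"roll":0,"jaw":0.36},{"xyz":[0,0,0],"roll":0,"jaw":0.3},{"xyz":[0,0,0],"roll":0,"jaw":0.22},{"xyz":[0,0,0],"roll":0,"jaw":0.22},{"xyz":[0,0,-0.01],"roll":0,"jaw":0.22},{"xyz":[0,0,-0.04],"roll":0,"jaw":0.22},{"xyz":[0,0,-0.08],"roll":0,"jaw":0.22},{"xyz":[0,0,-0.107],"roll":0,"jaw":0.22}]'
python3 - <<'E'
from h import *
im,d=env.grab_frame("scene");cv2.imwrite("pics/s4.png",cv2.resize(im[160:330,230:470],None,fx=2.5,fy=2.5))
E
```

```text
time_s: 13.25
ee_pos: [500.9, -309.9, 132.6]
ee_rot: [179.9, -0.1, -0.0]
force: [0.5, -0.3, 0.5]
gripper_width: 71.3
```

View pics/s4.png

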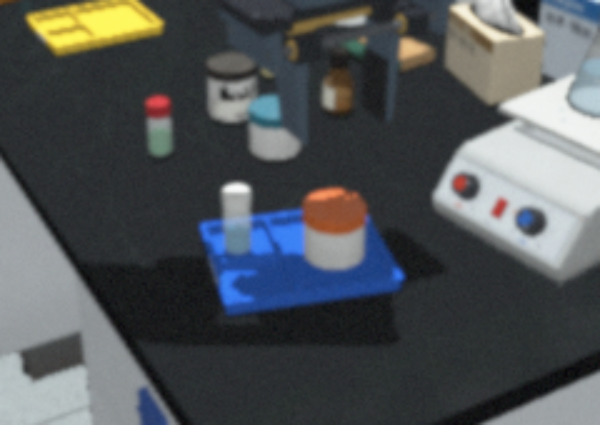

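Orange pot stands in the blue large pocket at about (335,235), the vial still upright. Next the teal pot.

```bash
python3 -m pendant '[{"xyz":[0.008,-0.03,0],"roll":0,"jaw":0.15},{"xyz":[0.022,-0.08,0],"roll":0,"jaw":0.15},{"xyz":[0.036,-0.13,0],"roll":0,"jaw":0.15},{"xyz":[0.048,-0.178,0],"roll":0,"jaw":0.15},{"xyz":[0.054,-0.1995,0],"roll":0,"jaw":0.15},{"xyz":[0.054,-0.1995,0],"roll":0,"jaw":0.15},{"xyz":[0.054,-0.1995,0.02],"roll":0,"jaw":0.15},{"xyz":[0.054,-0.1995,0.05],"roll":0,"jaw":0.15}]'
python3 -m pendant '[{"xyz":[0,0,0.03],"roll":0,"jaw":0.15},{"xyz":[0,0,0.05],"roll":0,"jaw":0.15},{"xyz":[0,0,0.06],"roll":0,"jaw":0.15},{"xyz":[0,0,0.06],"roll":0,"jaw":0.3},{"xyz":[0,0,0.06],"roll":0,"jaw":0.5},{"xyz":[0,0,0.06],"roll":0,"jaw":0.5},{"xyz":[0,0,0.06],"roll":0,"jaw":0.5},{"xyz":[0,0,0.06],"roll":0,"jaw":0.5}]' 30
python3 -m pendant '[{"xyz":[0,0,-0.01],"roll":0,"jaw":0.5},{"xyz":[0,0,-0.035],"roll":0,"jaw":0.5},{"xyz":[0,0,-0.075],"roll":0,"jaw":0.5},{"xyz":[0,0,-0.11],"roll":0,"jaw":0.5},{"xyz":[0,-0.02,-0.11],"roll":0,"jaw":0.5},{"xyz":[-0.002,-0.06,-0.11],"roll":0,"jaw":0.5},{"xyz":[-0.003,-0.105,-0.11],"roll":0,"jaw":0.5},{"xyz":[-0.005,-0.15,-0.11],"roll":0,"jaw":0.5}]'
```

```text
time_s: 14.3
ee_pos: [555.0, -111.3, 80.4]
ee_rot: [179.9, -0.2, -0.0]
force: [-0.2, 0.0, 0.3]
gripper_width: 77.6
time_s: 15.3
ee_pos: [554.8, -110.3, 20.8]
ee_rot: [180.0, -0.1, 0.0]
force: [-1.0, -1.4, 5.8]
gripper_width: 54.0
time_s: 16.3
ee_pos: [547.8, 42.2, 128.4]
ee_rot: [-180.0, 0.2, -0.0]
force: [-0.3, 0.9, -0.9]
gripper_width: 54.0
```

```bash
python3 -m pendant '[{"xyz":[-0.002,-0.047,0],"roll":0,"jaw":0.5},{"xyz":[-0.003,-0.095,0],"roll":0,"jaw":0.5},{"xyz":[-0.004,-0.143,0],"roll":0,"jaw":0.5},{"xyz":[-0.006,-0.19,0],"roll":0,"jaw":0.5},{"xyz":[-0.007,-0.235,0],"roll":0,"jaw":0.5},{"xyz":[-0.008,-0.262,0],"roll":0,"jaw":0.5},{"xyz":[-0.008,-0.2685,0.015],"roll":0,"jaw":0.5},{"xyz":[-0.008,-0.2685,0.05],"roll":0,"jaw":0.5}]'
python3 -m pendant '[{"xyz":[0,0,0.025],"roll":0,"jaw":0.5},{"xyz":[0,0,0.042],"roll":0,"jaw":0.5},{"xyz":[0,0,0.05],"roll":0,"jaw":0.5},{"xyz":[0,0,0.054],"roll":0,"jaw":0.5},{"xyz":[0,0,0.056],"roll":0,"jaw":0.5},{"xyz":[0,0,0.057],"roll":0,"jaw":0.5},{"xyz":[0,0,0.057],"roll":0,"jaw":0.5},{"xyz":[0,0,0.057],"roll":0,"jaw":0.5}]'
python3 - <<'E'
from h import *
im,d=env.grab_frame("scene");cv2.imwrite("pics/s5.png",cv2.resize(im[110:270,180:400],None,fx=2.5,fy=2.5))
E
```

```text
time_s: 17.3
ee_pos: [541.1, 309.0, 79.0]
ee_rot: [-180.0, -0.1, 0.1]
force: [-0.1, -0.3, -0.8]
gripper_width: 54.0
time_s: 18.3
ee_pos: [541.7, 308.7, 23.9]
ee_rot: [-180.0, -0.1, 0.0]
force: [-1.6, -0.9, 5.1]
gripper_width: 54.0
```

View pics/s5.png

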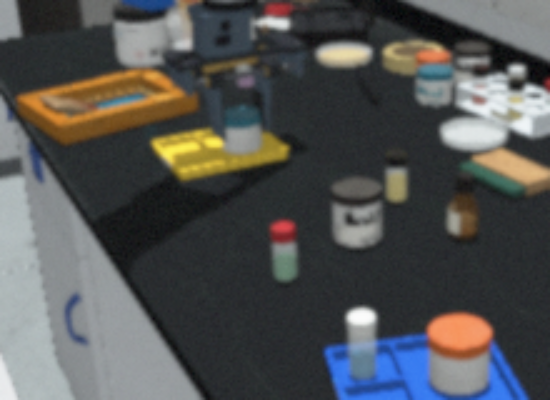

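The teal pot stands in the yellow large pocket (at about (243,130)), force shows floor contact. Releasing, then the red vial.

```bash
python3 -m pendant '[{"xyz":[0,0,0],"roll":0,"jaw":0.36},{"xyz":[0,0,0],"roll":0,"jaw":0.3},{"xyz":[0,0,0],"roll":0,"jaw":0.22},{"xyz":[0,0,0],"roll":0,"jaw":0.22},{"xyz":[0,0,-0.01],"roll":0,"jaw":0.22},{"xyz":[0,0,-0.04],"roll":0,"jaw":0.22},{"xyz":[0,0,-0.08],"roll":0,"jaw":0.22},{"xyz":[0,0,-0.107],"roll":0,"jaw":0.22}]'
python3 -m pendant '[{"xyz":[-0.008,0.03,0],"roll":0,"jaw":0.3},{"xyz":[-0.02,0.077,0],"roll":0,"jaw":0.3},{"xyz":[-0.033,0.125,0],"roll":0,"jaw":0.3},{"xyz":[-0.045,0.173,0],"roll":0,"jaw":0.3},{"xyz":[-0.058,0.222,0],"roll":0,"jaw":0.3},{"xyz":[-0.07,0.27,0],"roll":0,"jaw":0.3},{"xyz":[-0.083,0.318,0],"roll":0,"jaw":0.3},{"xyz":[-0.0945,0.363,0],"roll":0,"jaw":0.3}]'
python3 -m pendant '[{"xyz":[0,0,0],"roll":0,"jaw":0.3},{"xyz":[0,0,0.03],"roll":0,"jaw":0.3},{"xyz":[0,0,0.07],"roll":0,"jaw":0.3},{"xyz":[0,0,0.1],"roll":0,"jaw":0.3},{"xyz":[0,0,0.11],"roll":0,"jaw":0.4},{"xyz":[0,0,0.11],"roll":0,"jaw":0.5},{"xyz":[0,0,0.11],"roll":0,"jaw":0.65},{"xyz":[0,0,0.11],"roll":0,"jaw":0.85}]' 20
python3 -m pendant '[{"xyz":[0,0,0],"roll":0,"jaw":0.85},{"xyz":[0,0,0],"roll":0,"jaw":0.85},{"xyz":[0,0,0],"roll":0,"jaw":0.85},{"xyz":[0,0,-0.01],"roll":0,"jaw":0.85},{"xyz":[0,0,-0.035],"roll":0,"jaw":0.85},{"xyz":[0,0,-0.075],"roll":0,"jaw":0.85},{"xyz":[0,0,-0.11],"roll":0,"jaw":0.85},{"xyz":[0,0,-0.11],"roll":0,"jaw":0.85}]'
```

```text
time_s: 19.35
ee_pos: [542.0, 308.9, 132.8]
ee_rot: [-179.9, -0.2, -0.0]
force: [0.5, -0.5, 0.0]
gripper_width: 71.5
time_s: 20.35
ee_pos: [446.5, -56.0, 130.8]
ee_rot: [180.0, -0.1, -0.0]
force: [1.4, -1.0, 0.9]
gripper_width: 63.8
time_s: 21.35
ee_pos: [447.6, -54.5, 20.9]
ee_rot: [180.0, -0.1, 0.0]
force: [0.3, 0.8, 0.2]
gripper_width: 28.4
time_s: 22.35
ee_pos: [448.6, -54.8, 132.7]
ee_rot: [179.9, -0.4, -0.0]
force: [0.2, 0.3, 0.1]
gripper_width: 25.1
```

```bash
python3 -m pendant '[{"xyz":[0.001,-0.03,0],"roll":0,"jaw":0.85},{"xyz":[0.003,-0.08,0],"roll":0,"jaw":0.85},{"xyz":[0.005,-0.132,0],"roll":0,"jaw":0.85},{"xyz":[0.007,-0.184,0],"roll":0,"jaw":0.85},{"xyz":[0.009,-0.236,0],"roll":0,"jaw":0.85},{"xyz":[0.011,-0.288,0],"roll":0,"jaw":0.85},{"xyz":[0.013,-0.338,0],"roll":0,"jaw":0.85},{"xyz":[0.0143,-0.378,0],"roll":0,"jaw":0.85}]'
python3 -m pendant '[{"xyz":[0,-0.014,0],"roll":0,"jaw":0.85},{"xyz":[0,-0.014,0.02],"roll":0,"jaw":0.85},{"xyz":[0,-0.014,0.055],"roll":0,"jaw":0.85},{"xyz":[0,-0.014,0.085],"roll":0,"jaw":0.85},{"xyz":[0,-0.014,0.098],"roll":0,"jaw":0.85},{"xyz":[0,-0.014,0.104],"roll":0,"jaw":0.85},{"xyz":[0,-0.014,0.107],"roll":0,"jaw":0.85},{"xyz":[0,-0.014,0.107],"roll":0,"jaw":0.85}]'
python3 - <<'E'
from h import *
im,d=env.grab_frame("scene");cv2.imwrite("pics/s6.png",cv2.resize(im[110:270,180:400],None,fx=2.5,fy=2.5))
E
```

```text
time_s: 23.35
ee_pos: [460.2, 325.0, 128.5]
ee_rot: [179.9, 0.1, 0.1]
force: [0.9, -0.4, -0.4]
gripper_width: 25.0
time_s: 24.35
ee_pos: [461.8, 337.9, 24.0]
ee_rot: [-179.9, -0.1, -0.0]
force: [0.4, 0.8, -0.1]
gripper_width: 25.5
```

View pics/s6.png

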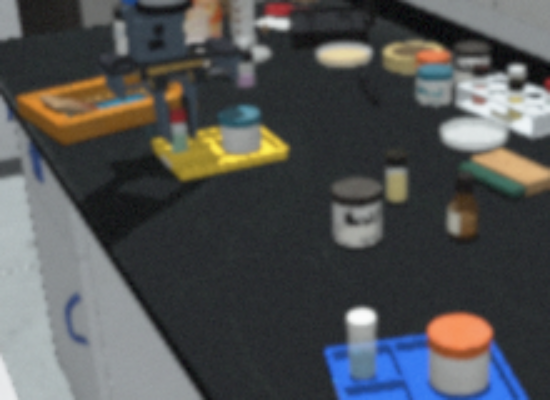

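The red vial hangs in the far-left yellow pocket at about (178,130), upright, no floor force yet; lowering 1.5 mm more, then releasing.

```bash
python3 -m pendant '[{"xyz":[0,0,0.001],"roll":0,"jaw":0.85},{"xyz":[0,0,0.0015],"roll":0,"jaw":0.85},{"xyz":[0,0,0.0015],"roll":0,"jaw":0.68},{"xyz":[0,0,0.0015],"roll":0,"jaw":0.6},{"xyz":[0,0,0.0015],"roll":0,"jaw":0.5},{"xyz":[0,0,0.0015],"roll":0,"jaw":0.5},{"xyz":[0,0,-0.01],"roll":0,"jaw":0.5},{"xyz":[0,0,-0.04],"roll":0,"jaw":0.5}]'
python3 -m pendant '[{"xyz":[0,0,-0.03],"roll":0,"jaw":0.4},{"xyz":[0.005,0.01,-0.067],"roll":0,"jaw":0.3},{"xyz":[0.022,0.045,-0.067],"roll":0,"jaw":0.3},{"xyz":[0.045,0.09,-0.067],"roll":0,"jaw":0.3},{"xyz":[0.068,0.136,-0.067],"roll":0,"jaw":0.3},{"xyz":[0.091,0.182,-0.067],"roll":0,"jaw":0.3},{"xyz":[0.114,0.229,-0.067],"roll":0,"jaw":0.3},{"xyz":[0.137,0.275,-0.067],"roll":0,"jaw":0.3}]'
python3 - <<'E'
from h import *
np.set_printoptions(precision=1,suppress=True)
im,d=env.grab_frame("scene");cv2.imwrite("pics/s7.png",cv2.resize(im[110:270,180:400],None,fx=2.5,fy=2.5))
E
```

```text
time_s: 25.4
ee_pos: [460.3, 336.9, 62.7]
ee_rot: [179.9, 0.2, -0.0]
force: [0.3, -1.7, 0.1]
gripper_width: 45.5
time_s: 26.4
ee_pos: [598.9, 60.9, 130.9]
ee_rot: [-180.0, -0.1, -0.0]
force: [1.3, 1.0, 0.1]
gripper_width: 63.7
```

View pics/s7.png

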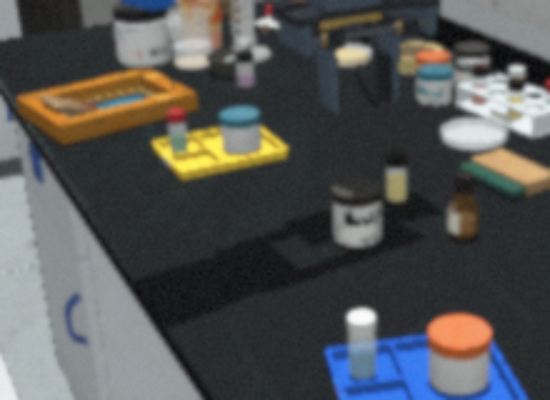

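The red vial stands in the yellow pocket at about (177,130), and teal pot at (240,130). Next the dropper.

```bash
python3 -m pendant '[{"xyz":[0.022,0.045,0],"roll":0,"jaw":0.25},{"xyz":[0.045,0.09,0],"roll":0,"jaw":0.25},{"xyz":[0.06,0.122,0],"roll":0,"jaw":0.25},{"xyz":[0.064,0.1293,0],"roll":0,"jaw":0.25},{"xyz":[0.064,0.1293,0.01],"roll":0,"jaw":0.25},{"xyz":[0.064,0.1293,0.045],"roll":0,"jaw":0.25},{"xyz":[0.064,0.1293,0.085],"roll":0,"jaw":0.25},{"xyz":[0.064,0.1293,0.114],"roll":0,"jaw":0.25}]'
python3 -m pendant '[{"xyz":[0,0,0],"roll":0,"jaw":0.35},{"xyz":[0,0,0],"roll":0,"jaw":0.45},{"xyz":[0,0,0],"roll":0,"jaw":0.55},{"xyz":[0,0,0],"roll":0,"jaw":0.75},{"xyz":[0,0,0],"roll":0,"jaw":0.75},{"xyz":[0,0,0],"roll":0,"jaw":0.75},{"xyz":[0,0,-0.01],"roll":0,"jaw":0.75},{"xyz":[0,0,-0.03],"roll":0,"jaw":0.75}]' 25
```

```text
time_s: 27.45
ee_pos: [660.2, -64.7, 13.9]
ee_rot: [-179.9, 0.2, 0.1]
force: [0.8, -0.4, 1.2]
gripper_width: 68.2
time_s: 28.45
ee_pos: [661.1, -66.8, 45.4]
ee_rot: [-180.0, 0.2, -0.0]
force: [-0.7, 0.2, -1.2]
gripper_width: 33.2
```

```bash
python3 - <<'E'
from h import *
print(env.state()["gripper_width"])
im,d=env.grab_frame("scene");cv2.imwrite("pics/s8.png",cv2.resize(im[100:220,290:430],None,fx=4,fy=4,interpolation=cv2.INTER_CUBIC))
E
```

```text
33.207583104143346
```

View pics/s8.png

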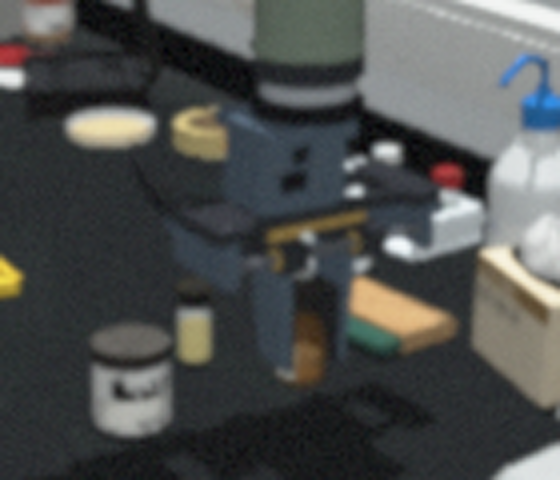

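```bash
python3 -m pendant '[{"xyz":[0,0,-0.03],"roll":0,"jaw":0.75},{"xyz":[0,0,-0.065],"roll":0,"jaw":0.75},{"xyz":[-0.005,-0.009,-0.084],"roll":0,"jaw":0.75},{"xyz":[-0.02,-0.035,-0.084],"roll":0,"jaw":0.75},{"xyz":[-0.04,-0.07,-0.084],"roll":0,"jaw":0.75},{"xyz":[-0.063,-0.11,-0.084],"roll":0,"jaw":0.75},{"xyz":[-0.086,-0.15,-0.084],"roll":0,"jaw":0.75},{"xyz":[-0.109,-0.19,-0.084],"roll":0,"jaw":0.75}]' 30
python3 -m pendant '[{"xyz":[-0.023,-0.04,0],"roll":0,"jaw":0.75},{"xyz":[-0.046,-0.08,0],"roll":0,"jaw":0.75},{"xyz":[-0.068,-0.117,0],"roll":0,"jaw":0.75},{"xyz":[-0.084,-0.144,0],"roll":0,"jaw":0.75},{"xyz":[-0.091,-0.156,0],"roll":0,"jaw":0.75},{"xyz":[-0.091,-0.156,0.02],"roll":0,"jaw":0.75},{"xyz":[-0.091,-0.156,0.055],"roll":0,"jaw":0.75},{"xyz":[-0.091,-0.156,0.09],"roll":0,"jaw":0.75}]'
python3 - <<'E'
from h import *
im,d=env.grab_frame("scene");cv2.imwrite("pics/s9.png",cv2.resize(im[100:220,210:350],None,fx=4,fy=4,interpolation=cv2.INTER_CUBIC))
E
```

```text
time_s: 29.5
ee_pos: [551.3, 124.7, 129.4]
ee_rot: [-180.0, 0.1, -0.0]
force: [0.5, 0.6, -0.6]
gripper_width: 32.7
time_s: 30.5
ee_pos: [462.2, 278.8, 39.1]
ee_rot: [-180.0, -0.0, -0.0]
force: [-0.3, -0.5, -1.6]
gripper_width: 33.4
```

View pics/s9.png

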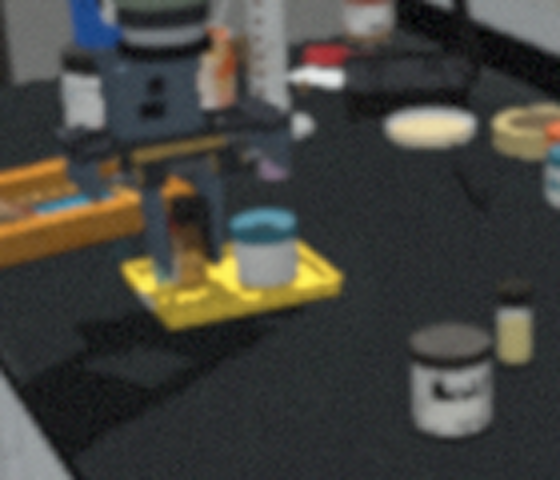

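The bottle hangs upright above the right small pocket, foot at about (190,283), clear of the teal pot at (265,250). Lowering slowly.

```bash
python3 -m pendant '[{"xyz":[0,0,0.008],"roll":0,"jaw":0.75},{"xyz":[0,0,0.014],"roll":0,"jaw":0.75},{"xyz":[0,0,0.018],"roll":0,"jaw":0.75},{"xyz":[0,0,0.02],"roll":0,"jaw":0.75},{"xyz":[0,0,0.021],"roll":0,"jaw":0.75},{"xyz":[0,0,0.0215],"roll":0,"jaw":0.75},{"xyz":[0,0,0.0215],"roll":0,"jaw":0.75},{"xyz":[0,0,0.0215],"roll":0,"jaw":0.75}]'
```

```text
time_s: 31.55
ee_pos: [462.5, 279.4, 20.2]
ee_rot: [-179.9, -0.1, -0.0]
force: [-1.7, -0.7, 8.1]
gripper_width: 33.0
```

```bash
python3 -m pendant '[{"xyz":[0,0,0],"roll":0,"jaw":0.6},{"xyz":[0,0,0],"roll":0,"jaw":0.53},{"xyz":[0,0,0],"roll":0,"jaw":0.46},{"xyz":[0,0,0],"roll":0,"jaw":0.44},{"xyz":[0,0,0],"roll":0,"jaw":0.44},{"xyz":[0,0,-0.01],"roll":0,"jaw":0.44},{"xyz":[0,0,-0.035],"roll":0,"jaw":0.44},{"xyz":[0,0,-0.075],"roll":0,"jaw":0.44}]'
python3 -m pendant '[{"xyz":[0,0,-0.04],"roll":0,"jaw":0.44},{"xyz":[0,0,-0.09],"roll":0,"jaw":0.44},{"xyz":[-0.01,0.03,-0.11],"roll":0,"jaw":0.44},{"xyz":[-0.02,0.08,-0.11],"roll":0,"jaw":0.44},{"xyz":[-0.03,0.13,-0.11],"roll":0,"jaw":0.44},{"xyz":[-0.04,0.18,-0.11],"roll":0,"jaw":0.44},{"xyz":[-0.04,0.2,-0.11],"roll":0,"jaw":0.44},{"xyz":[-0.04,0.2,-0.11],"roll":0,"jaw":0.44}]'
python3 - <<'E'
from h import *
np.set_printoptions(precision=1,suppress=True)
im,d=env.grab_frame("top");cv2.imwrite("pics/t10.png",cv2.resize(im[140:270,160:480],None,fx=2.5,fy=2.5));np.save("top1.npy",d)
s,_=env.grab_frame("scene");cv2.imwrite("pics/s10.png",cv2.resize(s[110:300,180:420],None,fx=3,fy=3))
p=env.camera_params("top");T=np.linalg.inv(p["cam_to_world"])
TR={"b":((468.5,-300.5),-16.1),"y":((508.3,308.6),.3)}
for n,xy,t in(("orange",(500,-309.5),"b"),("white",(431,-259.5),"b"),("teal",(541,308.5),"y"),("red",(461,337.5),"y"),("dropper",(462,279),"y"),("pblack",(555.1,-11),0),("vblack",(645.6,58.6),0)):
    w=T@[*xy,TOPS[n][0]+(3 if t else 0),1];c=w[:3]*[1,-1,-1]
    uv=cv2.projectPoints(c[None],np.zeros(3),np.zeros(3),p["camera_matrix"],p["D"])[0].ravel()
    if t: TOPS[n]=(TOPS[n][0]+3,TOPS[n][1])
    w,e,z,k=find(d,n,tuple(uv.round().astype(int)))
    if t:
        o,a=TR[t];a=np.radians(a);q=(w[:2]-o)@np.array([[np.cos(a),-np.sin(a)],[np.sin(a),np.cos(a)]])
    else:q=w[:2]-xy
    print(n,w,e,z,k,"tray/shift",q)
E
```

```text
time_s: 32.55
ee_pos: [461.4, 278.8, 93.9]
ee_rot: [179.9, 0.1, -0.0]
force: [0.3, 0.9, 0.7]
gripper_width: 51.3
time_s: 33.55
ee_pos: [422.0, 78.2, 204.2]
ee_rot: [-180.0, -0.1, -0.2]
force: [-0.1, 0.8, -0.9]
gripper_width: 50.9
orange [ 501.  -308.5   54. ] [52.3 57.5] 52.856689020344334 360 tray/shift [33.4  1.3]
white [ 431.2 -257.5   63. ] [23.  23.4] 61.82656948101271 81 tray/shift [-47.8  31. ]
teal [541.1 308.1  54. ] [54.7 52.2] 53.07024451084885 339 tray/shift [32.8 -0.6]
red [460.  336.5  63. ] [23.  25.7] 61.4968238921017 79 tray/shift [-48.2  28.1]
dropper [461.8 279.3  79. ] [17.7 20.2] 77.93301778430657 56 tray/shift [-46.7 -29.1]
pblack [555.2 -10.8  63. ] [54.4 51.4] 61.771109061853394 357 tray/shift [0.1 0.2]
vblack [645.2  58.4  60. ] [23.9 23.4] 58.650604448489275 73 tray/shift [-0.4 -0.2]
```

View pics/t10.png

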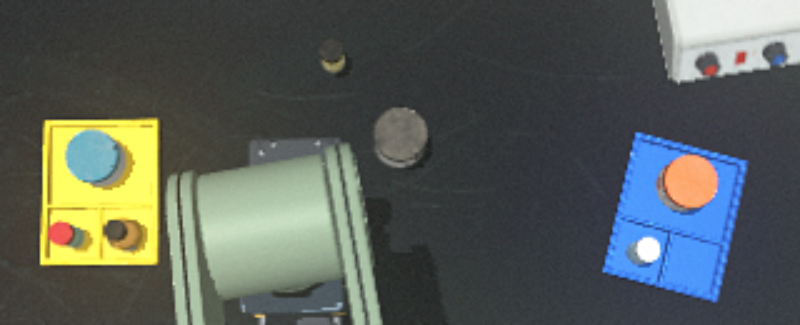

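View pics/s10.png

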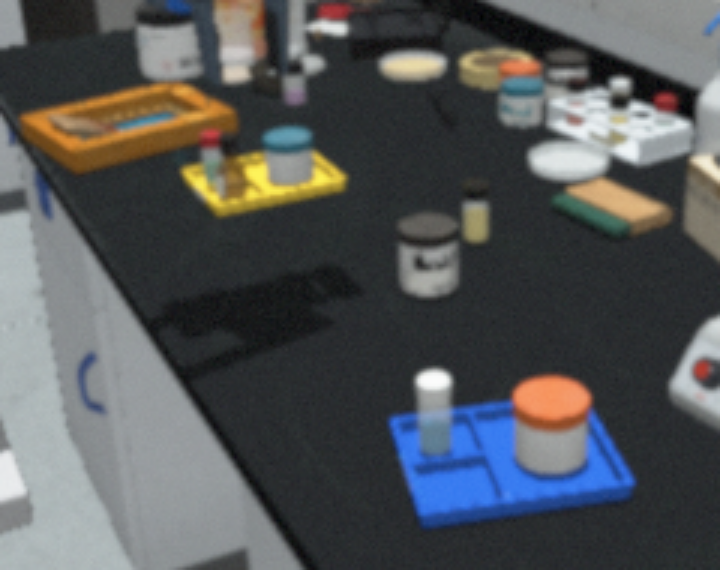

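Both views show all five kit things upright in their pockets: teal (95,158), red (65,235), dropper (120,232), orange (690,180), white (645,250) in the top crop. The black pot and black vial have not moved. Every position is within its bounds, so I'm handing in.

```bash
python3 -c "
from workcell import env
print(env.job_done())"
```

```text
the job is handed in; nothing more can be done
None
```

Both kits are made up and the job is handed in at about 34 s on the robot's clock. The report gave no verdict. I gripped each of the five things, set it on its pocket floor and released it there.

The last top-camera check put each thing inside its allowed range:

| Thing | Tray | x (mm, tray frame) | y (mm, tray frame) |
|---|---|---|---|
| Orange pot | blue | 33 | 1 |
| White-capped vial | blue | -48 | 31 |
| Teal pot | yellow | 33 | -1 |
| Red-capped vial | yellow | -48 | 28 |
| Dropper bottle | yellow | -47 | -29 |

- **Height and tilt:** every top was within about 2 mm of the height expected for standing on the pocket floor. All five looked upright in both cameras.
- **Left in place:** the black-lidded pot and the black-capped vial had moved less than 1 mm, within measuring error.
- **Robot:** the arm was clear of everything at the end.

Two readings did not match what I expected:

- **Dropper grip:** it read 33 mm wide against a 35 mm body. The bottle stayed upright and did not visibly slip.
- **Red vial set-down:** it showed no floor force at its planned height. I lowered it another 1.5 mm before releasing and did not re-read the force.

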